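Put the sugar cones away in the vacuum jar

ROBOT

A 6-joint arm with a two-finger parallel gripper is mounted at the origin on the work surface. World frame = base frame: x ahead of the robot, y to its left, z up, the work surface at z = 0. Lengths are in m, angles in rad, forces in N, time in s.
With the tool pointing down it reaches from about 0.375 to 0.975 m from the base axis. Payload 3.8 kg.
Tool frame: the origin (TCP) lies midway between the tips of the shut fingers; the grasp point (between the pads) lies 19 mm behind it; z points along the fingers, y is the line along which they close (so a half turn about z gives the same grasp; the last joint's range is limited). The gripper opens to 88 mm and grips with 3 to 60 N. Pads are 18 mm wide; open, the fingers measure 123 mm over their backs; the gripper's body (75 mm by 187 mm) begins 45 mm behind the grasp point.
Start: joints at [1.095, 0.264, 1.604, -0, 1.274, -0.037], TCP at [0.287, 0.611, 0.239] pointing down, gripper open.
Joint ranges: [-2.63, 2.63], [-0.94, 2.18], [0.31, 2.57], [-1.31, 4.45], [0, 2.66], [-2.55, 2.55]. Speed limits (rad/s): [2.57, 2.57, 3.14, 3.14, 3.14, 3.14].

INTERFACE

Orientations are given as a rotation vector (axis times angle).
In Python, from cell import manip, inverse_kinematics, cams, order gives the robot as it stands. Calls block until the motion is done:
- manip.move_pose(position, orientation): joint-space move of the TCP to a pose.
- manip.move_linear(position, rate=0.15, rot=None): straight line of the TCP; rot=None keeps the orientation; rate is the mean speed in m/s.
- manip.set_joints(angles): joint-space move.
- manip.set_gripper(opening, force=None): finger opening in m; force is the grip in N (None keeps the last); returns when the fingers have stopped.
- manip.dwell(seconds).
- inverse_kinematics(position, orientation): joint angles nearest the present ones, or None.
- manip.state(): the state.
- cams.capture(name): name is "side" or "top"; returns a dict with "image" (480x640x3 uint8, blue, green, red), "z_map" (480x640 float32, m along the optical axis (not along the pixel's ray), 0 where there is no reading), "intrinsics" (3x3 intrinsics, pixels), "position" and "orientation" of the camera in the world. Camera axes: x right, y down, z forward; pixel columns grow to the right and rows downward; lengths in m; the calibration is good to about 2 mm. A picture is of the moment at which its call begins.
A pose or a line that the arm cannot do raises manip.IKError and nothing moves.
- order.close_job(): hands the job in; it is judged then, once.
The state is a dict: "clock": time; "joint_pos": joint angles; "joint_velocities": joint speeds; "tau": joint torques, N m; "tool_pos": TCP position; "tcp_rot": TCP orientation; "contact_force": force on the tool from outside, world axes, zero at the start; "moment": the same for the moment, N m; "gripper_width": finger opening in m; "grasp_force": force on a finger pad.
Only numpy, scipy, OpenCV 4.12 (cv2) and the standard library are available. Lean on these libraries where they do the work, as an engineer would, in place of code of your own. Each camera call takes 0.05 s, during which the arm holds its last target. There are 200 camera calls.

TASK

Take the lid off the vacuum jar and stand it on the orange pot holder, then feed every golden-brown sugar cone, one at a time, through the neck into the jar. Put the lid back on flat, and only then draw the air out: pull the red pump handle all the way up to its stop twice, letting it go fully home after each pull. Leave the blue mug and the spare terracotta knob alone.

Things in the scene. Friction and masses are not known exactly. Their poses are not given: they have to be found in the camera images.
- jar_rim (a point): centre of the mouth of the clear plastic jar of the vacuum station, level with its rim. The neck is an open round hole 66 inner, 76 outer diameter, its straight part 30 tall, then a shoulder 25 tall widening to the jar's body, 140 outer diameter. The rim is 222 above the plank (242 above the work surface). The station is one fixed unit (black base 140 x 290 x 12); its y axis points from the jar to the pump column, which stands 160 from the jar (sizes in mm)
- jar_floor (a point): centre of the jar's inner floor, 205 straight below the rim; a low grey cone (116 across, 29 tall) rises from it, so that cones dropped in topple to the side; axes as for the rim (sizes in mm)
- lid_center (a point): the loose lid: black rubber plug below (56 diameter, 12 tall, bevelled foot), steel disc (86 diameter, 8 thick), upright black cylindrical knob on top (26 diameter, 30 tall); 50 tall in all, 150 g. The point is its centre, 25 above the plug's foot and 5 above the disc's top; z points up out of the knob. At the start it sits on the jar with the disc on the rim and the plug in the neck: the point is then 13 above the rim (sizes in mm)
- potholder_top (a point): centre of the top of the flat orange pot holder, 130 x 130 x 8, fixed on the plank, x and y along its sides. The lid stands there on its plug with its point 25 above this one (sizes in mm)
- pump (a joint): travel of the pump handle in metres: 0 pushed home by its spring, 0.05 pulled straight up to its stop; a spring pulls it back down (about 5 N at home, 10 N at the stop), and when let go it runs home in about half a second
- pump_grip (a point): centre of the pump's red handle bar, 20 wide (along its x) x 80 long (along its y, the station's y) x 20 tall, on a thin stem above an aluminium column; 25 is free below the bar when home, the point is then 147 above the plank. It moves up with the handle (sizes in mm)
- cone1_center (a point): blunt cone of hard raw golden-brown sugar standing on its wide flat foot: 65 tall, 52 diameter at the foot tapering to 35 at 52 above it, then a rounded top, 100 g, rigid, not sticky; the point is its centre, 32.5 above its foot; z runs from foot to top. May be absent (None from the start) (sizes in mm)
- cone2_center (a point): blunt cone of hard raw golden-brown sugar standing on its wide flat foot: 65 tall, 52 diameter at the foot tapering to 35 at 52 above it, then a rounded top, 100 g, rigid, not sticky; the point is its centre, 32.5 above its foot; z runs from foot to top. May be absent (None from the start) (sizes in mm)
- cone3_center (a point): blunt cone of hard raw golden-brown sugar standing on its wide flat foot: 65 tall, 52 diameter at the foot tapering to 35 at 52 above it, then a rounded top, 100 g, rigid, not sticky; the point is its centre, 32.5 above its foot; z runs from foot to top. May be absent (None from the start) (sizes in mm)
- cone4_center (a point): blunt cone of hard raw golden-brown sugar standing on its wide flat foot: 65 tall, 52 diameter at the foot tapering to 35 at 52 above it, then a rounded top, 100 g, rigid, not sticky; the point is its centre, 32.5 above its foot; z runs from foot to top. May be absent (None from the start) (sizes in mm)
- cone5_center (a point): blunt cone of hard raw golden-brown sugar standing on its wide flat foot: 65 tall, 52 diameter at the foot tapering to 35 at 52 above it, then a rounded top, 100 g, rigid, not sticky; the point is its centre, 32.5 above its foot; z runs from foot to top. May be absent (None from the start) (sizes in mm)
- mug: blue enamel mug, 80 across, 80 tall, with a handle; origin at the centre of its foot; to be left alone (sizes in mm)
- finial: spare terracotta tagine lid knob, 56 across, 65 tall; origin at the centre of its foot; to be left alone (sizes in mm)

How it is judged:
By the outcome, as a careful person would: the job done as asked, in the order asked, and still so for the second after the job is handed in, with the robot touching nothing.
Of cone1, cone2, cone3, cone4, cone5 only 3 to 5 are there at a start; the rules pass over those that are not, and their reading is None.
At some moment in a run one of cone1, cone2, cone3, cone4, cone5 may be knocked a few centimetres aside while the robot is not near it.
It also fails if it takes over 210 s, if anything falls off the work surface, if the arm or the gripper's body presses on something with over 40 N, if the wrist force passes 120 N, or if a joint passes its speed limit or range.

## Working session

There is one attempt and no reset: what is moved stays moved. The work goes in short steps, each a Python script; the robot and the scene stay as the last script left them, time stands still between calls to the robot, and variables do not carry over. Pictures are saved under pics/ and viewed, at most 14 in all, crops included, and the job is handed in when it is done.

```bash
mkdir -p pics; ls
python3 - <<'E'
from cell import manip,cams
import cv2,numpy as np
for n in("top","side"):
    c=cams.capture(n);cv2.imwrite(f"pics/{n}0.png",c["image"]);print(n,c["intrinsics"].tolist(),c["position"],c["orientation"])
    np.savez(f"pics/{n}0.npz",**c)
s=manip.state();print(s["clock"],s["tool_pos"],s["tcp_rot"],s["contact_force"])
E
```

```text
pics
top [[442.7530908388274, 0.0, 314.68753935278147], [0.0, 442.7530908388274, 239.56769597940394], [0.0, 0.0, 1.0]] [ 0.48359683 -0.03066997  1.04144278] [-2.17159496  2.21332677 -0.14432354]
side [[487.6874296364495, 0.0, 322.3405762116436], [0.0, 487.6874296364495, 234.43625967166307], [0.0, 0.0, 1.0]] [ 0.42423713 -0.90251567  0.81006225] [-2.21512753  0.17540772 -0.11033501]
0.1 [0.28648388 0.61049651 0.23752609] [-6.83593500e-01 -3.06576844e+00  2.99938835e-03] [-0.22633846  0.25415405  0.20479736]
```

View pics/top0.png

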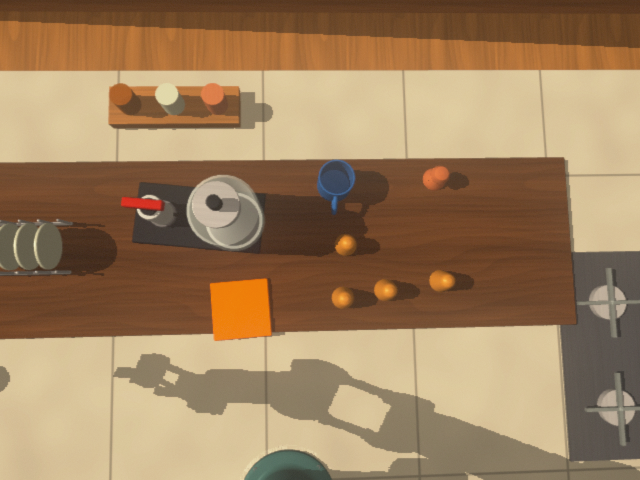

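View pics/side0.png

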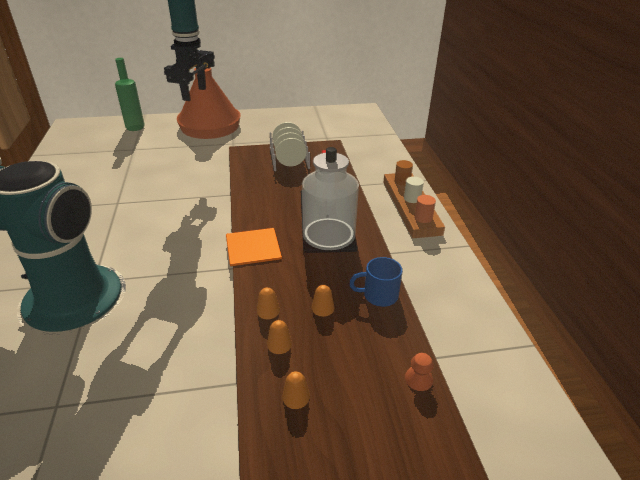

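The top view shows four cones, at (346,245), (343,297), (386,290) and (442,281). The lid knob is at (214,202), the pump bar at (142,203), the pot holder at (241,309), the mug at (336,180) and the finial at (436,178).

```bash
cat > h.py <<'E'
import numpy as np,cv2
from scipy.spatial.transform import Rotation as R
def cloud(c):
    K=c["intrinsics"];z=c["z_map"];v,u=np.mgrid[:480,:640]
    p=np.stack([(u-K[0,2])/K[0,0]*z,(v-K[1,2])/K[1,1]*z,z],-1)
    P=p@R.from_rotvec(c["orientation"]).as_matrix().T+c["position"]
    P[z<=0]=np.nan
    return P
def hsv(c,lo,hi): return cv2.inRange(cv2.cvtColor(c["image"],cv2.COLOR_BGR2HSV),lo,hi)>0
def blobs(m,amin=25):
    n,l,s,_=cv2.connectedComponentsWithStats(m.astype(np.uint8))
    return [l==i for i in range(1,n) if s[i,4]>=amin]
def ring(P):
    "axis xy of a 65-tall cone on plank from points on its side: least squares with the known radius profile"
    from scipy.optimize import least_squares
    h=P[:,2]-0.020; P=P[(h>.006)&(h<.052)]; h=P[:,2]-.020
    r=.026-.0085*h/.052
    f=lambda q:np.hypot(P[:,0]-q[0],P[:,1]-q[1])-r
    return least_squares(f,P[:,:2].mean(0),loss="soft_l1",f_scale=.002)
E
python3 - <<'E'
from h import *
for n in("top","side"):
    c=np.load(f"pics/{n}0.npz");P=cloud(c)
    print(n)
    m=hsv(c,(8,150,60),(22,255,255))
    for b in blobs(m,40):
        q=P[b];q=q[np.isfinite(q[:,0])]
        q=q[(q[:,2]>.024)&(q[:,2]<.1)]
        if len(q)<30: continue
        vs,us=np.nonzero(b)
        if us.mean()>600: continue
        f=ring(q) if (q[:,2]>.03).sum()>20 else None
        print(" orange",int(us.mean()),int(vs.mean()),len(q),"med",np.nanmedian(q,0).round(4),"zmax",q[:,2].max().round(4), None if f is None else (f.x.round(4),round(f.cost*1e6)), "topxy",q[q[:,2]>.078].mean(0).round(4))
        if f is None or len(q)>2000: print("  rect",cv2.minAreaRect(q[:,:2].astype(np.float32)))
    m=hsv(c,(0,180,90),(6,255,255))|hsv(c,(174,180,90),(180,255,255))
    for b in blobs(m,40):
        q=P[b];q=q[np.isfinite(q[:,0])]
        if len(q)<10:continue
        print(" red",[int(x.mean()) for x in np.nonzero(b)[::-1]],np.median(q,0).round(4),cv2.minAreaRect(q[:,:2].astype(np.float32)))
    # lid / neck
    for z0,z1 in((.276,.286),(.24,.26)):
        s=(P[...,2]>z0)&(P[...,2]<z1)&(P[...,0]<.75)&(P[...,0]>.4)&(P[...,1]>.1)&(P[...,1]<.4)
        q=P[s]
        if len(q)>5:
            print(" z",z0,len(q),q.mean(0).round(4),cv2.minEnclosingCircle(q[:,:2].astype(np.float32)))
    if n=="top":
        for u,v in((214,202),(205,212),(336,180),(436,178),(400,240),(300,300)): print((u,v),P[v,u].round(4))
E
```

```text
top
 orange 152 109 1789 med [0.8705 0.3268 0.031 ] zmax 0.0952 (array([0.8809, 0.291 ]), 148916) topxy [0.8978 0.3501 0.09  ]
 orange 209 93 782 med [0.9145 0.1569 0.0847] zmax 0.0946 (array([0.9278, 0.1733]), 15537) topxy [0.8975 0.1508 0.0901]
 orange 290 264 6572 med [0.4552 0.0643 0.0289] zmax 0.0888 (array([0.4302, 0.0768]), 862505) topxy [ 0.5382 -0.2478  0.0822]
  rect ((0.5461028218269348, -0.016704142093658447), (0.3723355233669281, 1.3067227602005005), 1.5445952415466309)
 red [140, 203] [0.6405 0.2719 0.177 ] ((0.6483798623085022, 0.3047054708003998), (0.14683781564235687, 0.026332426816225052), 77.1557388305664)
 z 0.276 166 [0.6236 0.1139 0.28  ] ((0.6237427592277527, 0.11406135559082031), 0.012798120267689228)
 z 0.24 1055 [0.6227 0.1261 0.2504] ((0.6239662766456604, 0.11439178884029388), 0.04284214600920677)
(214, 202) [0.6215 0.1108 0.2826]
(205, 212) [0.6096 0.133  0.2492]
(336, 180) [ 0.7159 -0.1242  0.0277]
(436, 178) [ 0.7068 -0.3451  0.0753]
(400, 240) [ 0.5733 -0.2711  0.0203]
(300, 300) [ 0.4394 -0.0353  0.0148]
side
 orange 20 92 260 med [-0.6752  1.8276  0.0624] zmax 0.1 (array([-0.6672,  1.8197]), 12466) topxy [-0.6752  1.8277  0.0884]h.py:19: RuntimeWarning: Mean of empty slice.
  return least_squares(f,P[:,:2].mean(0),loss="soft_l1",f_scale=.002)
  ret = um.true_divide(
Traceback (most recent call last):
  File "h.py", line 19, in ring
    return least_squares(f,P[:,:2].mean(0),loss="soft_l1",f_scale=.002)
ValueError: Initial guess is outside of provided bounds
```

```bash
cat >> h.py <<'E'
def cones(c):
    "list of (xy, zmax, npts, median residual) of orange things 65 tall on the plank"
    P=cloud(c);out=[]
    m=hsv(c,(8,150,50),(22,255,255))&(P[...,2]>.028)&(P[...,2]<.1)&(P[...,0]>.33)&(P[...,0]<.8)&(P[...,1]>-.6)&(P[...,1]<.3)
    for b in blobs(m,25):
        q=P[b]; f=ring(q); out.append((f.x,np.sort(q[:,2])[-3],len(q),np.median(np.abs(f.fun)),q[q[:,2]>.078][:,:2].mean(0)))
    return out
E
python3 - <<'E'
from h import *
for n in("top","side"):
    c=np.load(f"pics/{n}0.npz");P=cloud(c);print(n)
    for x in cones(c): print("  cone",x[0].round(4),x[1].round(4),x[2],x[3].round(4),"top",x[4].round(4))
    B=(P[...,0]>.33)&(P[...,0]<.8)&(P[...,1]>-.6)&(P[...,1]<.4)
    def show(t,m,pr=1):
        for b in blobs(m,60):
            q=P[b];print("  ",t,len(q),np.median(q,0).round(4),[ (np.round(a,4)) for a in cv2.minAreaRect(q[:,:2].astype(np.float32))])
    show("holder",hsv(c,(5,150,80),(22,255,255))&(abs(P[...,2]-.028)<.006)&B)
    show("bar",(hsv(c,(0,150,60),(6,255,255))|hsv(c,(172,150,60),(180,255,255)))&(P[...,2]>.165)&B)
    show("finial",(hsv(c,(0,120,60),(12,255,255)))&(P[...,2]>.03)&(P[...,2]<.1)&B)
    show("mug",(hsv(c,(100,120,30),(130,255,255)))&(P[...,2]>.03)&B)
    show("baseplate",(cv2.cvtColor(c["image"],cv2.COLOR_BGR2GRAY)<70)&(abs(P[...,2]-.032)<.004)&B)
    show("knob",(P[...,2]>.274)&(P[...,2]<.29)&B)
    show("disc",(P[...,2]>.244)&(P[...,2]<.256)&B)
E
```

```text
top
  cone [ 0.7187 -0.3583] 0.0866 433 0.0024 top [ 0.7166 -0.3553]
  cone [ 0.5653 -0.1423] 0.0869 352 0.0003 top [ 0.5649 -0.1418]
  cone [ 0.4777 -0.3601] 0.0875 404 0.0005 top [ 0.4774 -0.3588]
  cone [0.4224 0.0999] 0.0346 1981 0.0269 top [nan nan]
  cone [ 0.4593 -0.2306] 0.0877 368 0.0003 top [ 0.4594 -0.2296]
  cone [ 0.4439 -0.1323] 0.0868 363 0.0003 top [ 0.444  -0.1317]
   holder 118 [ 0.7024 -0.342   0.0286] [array([ 0.7115, -0.3491]), array([0.0551, 0.0372]), np.float64(32.6615)]
   holder 80 [ 0.4766 -0.3392  0.0252] [array([ 0.4739, -0.344 ]), array([0.0636, 0.0295]), np.float64(6.3219)]
   holder 3382 [0.4235 0.0998 0.0285] [array([0.4251, 0.0988]), array([0.1335, 0.151 ]), np.float64(3.8161)]
   holder 60 [ 0.4657 -0.2133  0.0261] [array([ 0.4643, -0.2161]), array([0.0296, 0.0563]), np.float64(75.2696)]
   bar 432 [0.6404 0.2697 0.1768] [array([0.6415, 0.2704]), array([0.0798, 0.0208]), np.float64(83.8645)]
   finial 418 [ 0.7118 -0.3487  0.0728] [array([ 0.714, -0.353]), array([0.0475, 0.0411]), np.float64(37.5276)]
   mug 83 [ 0.6798 -0.1102  0.0997] [array([ 0.68
[... 2044 characters left out ...]
[array([0.5607, 0.0641]), array([0.0339, 0.0677]), np.float64(35.4252)]
   baseplate 95 [0.6755 0.0472 0.0306] [array([0.6738, 0.0514]), array([0.0765, 0.0358]), np.float64(39.9435)]
   baseplate 87 [ 0.6972 -0.1565  0.032 ] [array([ 0.6994, -0.1475]), array([0.0305, 0.0754]), np.float64(73.1701)]
   knob 60 [0.6235 0.1058 0.2784] [array([0.6235, 0.1089]), array([0.0256, 0.0239]), np.float64(39.8793)]
   disc 451 [0.6188 0.0989 0.2489] [array([0.6231, 0.1078]), array([0.0857, 0.0838]), np.float64(87.1497)]h.py:25: RuntimeWarning: Mean of empty slice.
  q=P[b]; f=ring(q); out.append((f.x,np.sort(q[:,2])[-3],len(q),np.median(np.abs(f.fun)),q[q[:,2]>.078][:,:2].mean(0)))
  ret = um.true_divide(
```

```bash
cat >> h.py <<'E'
from cell import manip,inverse_kinematics,cams,order
TH=np.deg2rad(83.7)          # station y axis
def down(a):                 # tool down, fingers closing along world angle a; the half turn with the smaller wrist angle
    best=None
    for k in (0,np.pi):
        r=(R.from_euler("z",a-np.pi/2+k)*R.from_euler("x",np.pi)).as_rotvec()
        q=inverse_kinematics([.5,.05,.3],r)
        if q is not None and (best is None or abs(q[5])<best[0]): best=(abs(q[5]),r)
    return best[1]
def go(x,y,z,a): manip.move_pose([x,y,z],down(a))
def lin(x,y,z,rate=.15): manip.move_linear([x,y,z],rate=rate)
def st(t=""):
    s=manip.state();print(t,"t",round(s["clock"],1),"tcp",np.round(s["tool_pos"],4),"F",np.round(s["contact_force"],1),"w",round(float(s["gripper_width"]),4),"gf",np.round(s["grasp_force"],1));return s
def disc(c,z0,z1,x=.62,y=.11,r=.12):
    P=cloud(c);m=(P[...,2]>z0)&(P[...,2]<z1)&(np.hypot(P[...,0]-x,P[...,1]-y)<r)
    q=P[m];return q,cv2.minEnclosingCircle(q[:,:2].astype(np.float32)) if len(q) else None
E
python3 - <<'E'
from h import *
go(.6236,.1115,.36,TH); st("above")
lin(.6236,.1115,.256); st("down")
manip.set_gripper(0.0,25); st("grip")
manip.dwell(.3); s=st()
p=s["tool_pos"]; lin(p[0],p[1],p[2]+.1); st("up")
for n in("top","side"):
    c=cams.capture(n);cv2.imwrite(f"pics/{n}1.png",c["image"]);np.savez(f"pics/{n}1.npz",**c)
E
```

```text
above t 2.3 tcp [0.6234 0.1123 0.3597] F [ 0.3  0.3 -0.5] w 0.0882 gf 0.0
down t 3.1 tcp [0.6242 0.1118 0.257 ] F [ 0.8 -0.1 -0.3] w 0.0882 gf 0.0
grip t 4.1 tcp [0.6236 0.1116 0.256 ] F [0.3 1.3 0.4] w 0.0253 gf 25.0
 t 4.4 tcp [0.6236 0.1116 0.256 ] F [-0.2 -0.2 -0.4] w 0.0253 gf 25.0
up t 5.2 tcp [0.6231 0.1115 0.3547] F [-0.2 -0.2 -1.6] w 0.0253 gf 25.0
```

View pics/side1.png

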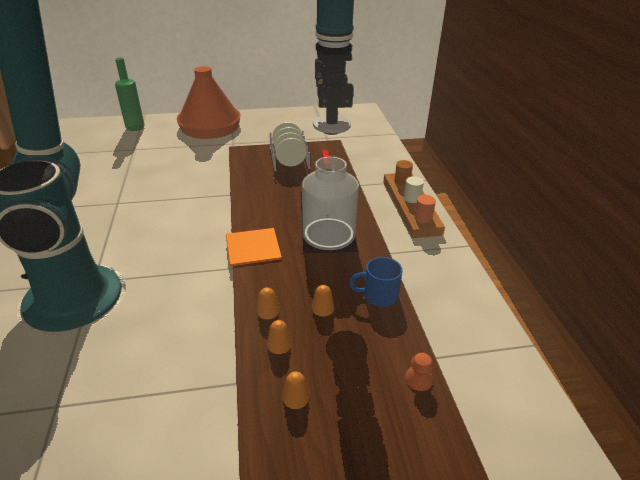

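The lid is held level at (332,123), the open neck is at (331,165), and nothing else has moved. Next I set the lid on the pot holder.

```bash
python3 - <<'E'
from h import *
a=TH
go(.4249,.0985,.22,a)
lin(.4249,.0985,.0545,.12); st("on holder")
s=manip.state()
manip.set_gripper(.06); st("released")
p=s["tool_pos"];lin(.4249,.0985,.2)
go(.45,.33,.3,a)
for n in("top","side"):
    c=cams.capture(n);cv2.imwrite(f"pics/{n}2.png",c["image"]);np.savez(f"pics/{n}2.npz",**c)
    for z0,z1 in((.234,.248),(.044,.052),(.07,.085)):
        x,y=(.6236,.1115) if z0>.2 else (.425,.098)
        q,cc=disc(c,z0,z1,x,y,.07)
        if len(q)>8: print(n,z0,len(q),np.median(q,0).round(4),np.round(cc[0],4),round(cc[1],4))
    for x in cones(c): print("  cone",x[0].round(4),x[1].round(4),x[2],x[3].round(4))
E
python3 -c "
import cv2,numpy as np
t=cv2.imread('pics/top2.png')[140:340,120:360];s=cv2.imread('pics/side2.png')[140:280,220:388]
cv2.imwrite('pics/crop2.png',np.hstack([cv2.resize(t,None,fx=1.8,fy=1.8),cv2.resize(s,(432,360))])[:,:800])"
```

```text
on holder t 7.8 tcp [0.4256 0.0986 0.0551] F [-0.2 -0.1 -1.9] w 0.025 gf 25.0
released t 8.5 tcp [0.4249 0.0985 0.0545] F [ 0.2  0.7 -0.4] w 0.0601 gf 0.0
top 0.234 390 [0.625  0.1132 0.2418] [0.6239 0.1127] 0.0381
top 0.044 1021 [0.427  0.0978 0.0484] [0.4261 0.0999] 0.0429
top 0.07 114 [0.4261 0.099  0.0779] [0.4262 0.0995] 0.0127
  cone [ 0.7185 -0.3582] 0.0855 433 0.0022
  cone [ 0.5653 -0.1421] 0.0876 354 0.0003
  cone [ 0.4776 -0.3601] 0.0874 404 0.0004
  cone [0.4198 0.0956] 0.0337 1191 0.0356
  cone [ 0.4593 -0.2306] 0.0867 367 0.0004
  cone [ 0.4439 -0.1323] 0.0881 365 0.0003
side 0.234 231 [0.6231 0.1019 0.2391] [0.6241 0.1071] 0.0404
side 0.044 446 [0.4267 0.0853 0.0471] [0.4282 0.0926] 0.0449
side 0.07 66 [0.4261 0.0911 0.0761] [0.4261 0.0948] 0.0132
  cone [ 0.5656 -0.1448] 0.0852 481 0.0007
  cone [ 0.4443 -0.1351] 0.0852 492 0.0008
  cone [ 0.4597 -0.2333] 0.0855 571 0.0008
  cone [ 0.7189 -0.358 ] 0.0848 720 0.0029
  cone [ 0.478  -0.3628] 0.0858 702 0.0006h.py:25: RuntimeWarning: Mean of empty slice.
  q=P[b]; f=ring(q); out.append((f.x,np.sort(q[:,2])[-3],len(q),np.median(np.abs(f.fun)),q[q[:,2]>.078][:,:2].mean(0)))
  ret = um.true_divide(
```

View pics/crop2.png

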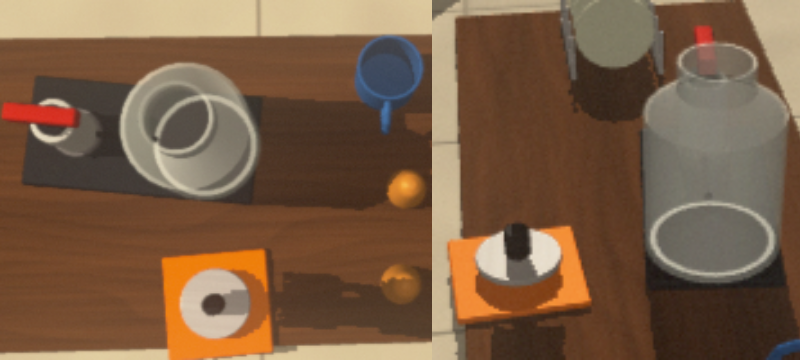

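```bash
cat >> h.py <<'E'
import warnings;warnings.filterwarnings("ignore")
JX,JY=.6228,.1116
def look(): # camera-corrected cone list (finial and pot holder excluded by fit)
    t=[x[0]-[.0012,.0011] for x in cones(cams.capture("top")) if x[3]<.0012 and x[1]>.08]
    s=[x[0]+[-.0015,.0016] for x in cones(cams.capture("side")) if x[3]<.0012 and x[1]>.08]
    print("top",np.round(t,4).tolist(),"side",np.round(s,4).tolist())
    return t,s
def feed(x,y,a,aj=np.pi/2):
    go(x,y,.2,a); manip.set_gripper(.08)
    lin(x,y,.052,.15)
    manip.set_gripper(0,20); s=st("grip")
    if s["gripper_width"]<.03: print("MISSED");manip.set_gripper(.08);lin(x,y,.2);return False
    lin(x,y,.33,.2)
    go(JX,JY,.33,aj); lin(JX,JY,.296,.2); st("over")
    lin(JX,JY,.249,.08); s=st("in neck")
    if abs(s["contact_force"]).max()>8: print("TOUCH");return False
    manip.set_gripper(.085); st("released"); manip.dwell(.3)
    lin(JX,JY,.33,.25)
    return True
E
python3 - <<'E'
from h import *
t,s=look()
p=min(t,key=lambda q:np.hypot(q[0]-JX,q[1]-JY))
feed(p[0],p[1],np.pi/2)
go(.45,.33,.3,TH)
c=cams.capture("side");cv2.imwrite("pics/side3.png",c["image"]);look()
c2=cams.capture("top");cv2.imwrite("pics/c3.png",np.hstack([cv2.resize(c["image"][130:280,220:420],(400,300)),cv2.resize(c2["image"][150:350,130:390],(390,300))]))
E
```

```text
top [[0.5641, -0.1434], [0.4764, -0.3612], [0.4582, -0.2317], [0.4427, -0.1333]] side [[0.564, -0.1434], [0.4428, -0.1335], [0.4583, -0.2318], [0.4764, -0.3613]]
grip t 14.9 tcp [ 0.5642 -0.1434  0.0521] F [-0.8 -0.5  1.3] w 0.0398 gf 19.8
over t 17.8 tcp [0.6218 0.1098 0.2945] F [ 0.2 -0.3 -0.2] w 0.0395 gf 19.7
in neck t 18.5 tcp [0.6229 0.1117 0.2489] F [ 0.2 -0.1 -0.4] w 0.0395 gf 19.7
released t 19.3 tcp [0.6228 0.1116 0.249 ] F [-0.1  0.4 -0.5] w 0.0851 gf 0.0
top [[0.6459, 0.1217], [0.4765, -0.3612], [0.4582, -0.2317], [0.4426, -0.1334]] side [[0.4428, -0.1336], [0.4582, -0.2317], [0.4764, -0.3613]]
```

View pics/c3.png

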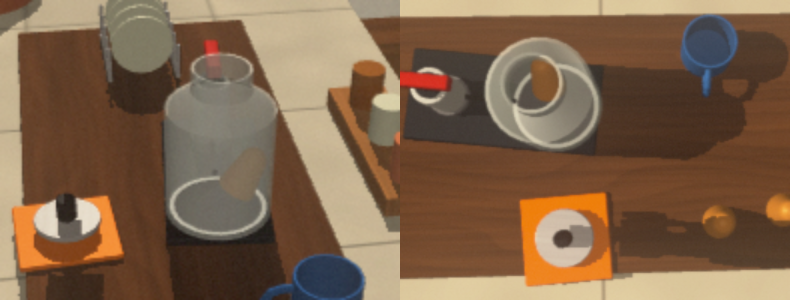

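The first cone is inside the jar, toppled to the right at (243,175) in the left crop. I'll feed the next two, looking again before each.

Run:
```python
from h import *
for i in range(2):
    t,s=look()
    L=[q for q in t if q[1]<0]
    p=max(L,key=lambda q:q[1])
    sp=min(s,key=lambda q:np.hypot(*(q-p))); print(p,"side diff",np.round(sp-p,4))
    if not feed(p[0],p[1],0.0,0.0): break
    go(.45,.33,.3,TH)
c=cams.capture("side");look()
c2=cams.capture("top");cv2.imwrite("pics/c4.png",np.hstack([cv2.resize(c["image"][130:280,220:420],(400,300)),cv2.resize(c2["image"][150:350,130:390],(390,300))]))
```

```text
top [[0.6455, 0.1221], [0.4764, -0.3613], [0.4581, -0.2317], [0.4427, -0.1333]] side [[0.4427, -0.1335], [0.458, -0.2317], [0.4765, -0.3613]]
[ 0.44266705 -0.13333571] side diff [ 0.0001 -0.0001]
grip t 25.3 tcp [ 0.4428 -0.1334  0.0521] F [ 0.  -0.3  0.8] w 0.0393 gf 19.8
over t 28.4 tcp [0.6216 0.11   0.295 ] F [-0.5 -0.  -0.7] w 0.0398 gf 19.7
in neck t 29.1 tcp [0.6229 0.1117 0.2489] F [-0.1  0.3  0.5] w 0.0395 gf 19.7
released t 29.9 tcp [0.6228 0.1116 0.249 ] F [-0.1  0.1 -0. ] w 0.085 gf 0.0
top [[0.6452, 0.1204], [0.4765, -0.3612], [0.4767, -0.189]] side [[0.4767, -0.1892], [0.4764, -0.3613]]
[ 0.47668146 -0.18898603] side diff [ 0.     -0.0002]
grip t 35.9 tcp [ 0.4769 -0.1891  0.0521] F [ 0.2  0.6 -0. ] w 0.0399 gf 19.8
over t 39.0 tcp [0.6217 0.11   0.2947] F [ 0.4  0.5 -1.2] w 0.0395 gf 19.6
in neck t 39.7 tcp [0.6229 0.1117 0.2489] F [ 0.3 -0.1 -1.8] w 0.0394 gf 19.6
released t 40.5 tcp [0.6228 0.1116 0.2489] F [0.2 0.2 1.3] w 0.0851 gf 0.0
top [[0.6447, 0.1192], [0.4763, -0.3613]] side [[0.4765, -0.3613]]
```

View pics/c4.png

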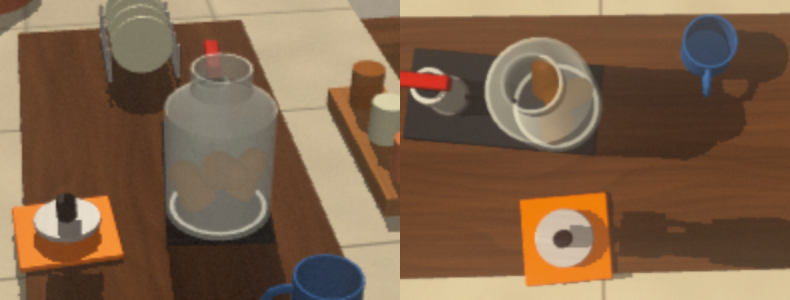

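Three cones are in the jar (left crop, around (215,180)). One of them had been knocked aside, and the fresh look caught it. Next comes the last cone, then a look.

Run:
```python
from h import *
t,s=look()
p=[q for q in t if q[1]<0][0]
feed(p[0],p[1],0.0,0.0)
go(.45,.33,.3,TH)
c=cams.capture("side");look()
c2=cams.capture("top");cv2.imwrite("pics/c5.png",np.hstack([cv2.resize(c["image"][130:280,220:420],(400,300)),cv2.resize(c2["image"][150:350,130:390],(390,300))]))
cv2.imwrite("pics/top5.png",c2["image"])
q,cc=disc(c2,.044,.052,.425,.098,.07);print("lid",cc); q,cc=disc(c2,.07,.085,.425,.098,.07);print("knob",cc)
P=cloud(c2);m=hsv(c2,(5,60,30),(25,255,255))&(np.hypot(P[...,0]-JX,P[...,1]-JY)<.07);print("max z in jar",np.sort(P[m][:,2])[-5:])
```

```text
top [[0.6466, 0.1217], [0.4765, -0.3613]] side [[0.4765, -0.3613]]
grip t 47.3 tcp [ 0.4766 -0.3613  0.0521] F [0.8 1.4 0.6] w 0.0393 gf 19.8
over t 51.0 tcp [0.6219 0.1104 0.2945] F [ 0.2  0.4 -1.2] w 0.0398 gf 19.7
in neck t 51.7 tcp [0.6229 0.1117 0.2489] F [ 1.   0.9 -1.3] w 0.0394 gf 19.6
released t 52.5 tcp [0.6228 0.1116 0.249 ] F [-0.4 -0.3 -0.1] w 0.0848 gf 0.0Traceback (most recent call last):
  File "<stdin>", line 6, in <module>
  File "h.py", line 46, in look
    t=[x[0]-[.0012,.0011] for x in cones(cams.capture("top")) if x[3]<.0012 and x[1]>.08]
                                   ~~~~~^^^^^^^^^^^^^^^^^^^^^
  File "h.py", line 25, in cones
    q=P[b]; f=ring(q); out.append((f.x,np.sort(q[:,2])[-3],len(q),np.median(np.abs(f.fun)),q[q[:,2]>.078][:,:2].mean(0)))
              ~~~~^^^
  File "h.py", line 19, in ring
    return least_squares(f,P[:,:2].mean(0),loss="soft_l1",f_scale=.002)
    return func(*args, **kwargs)
    raise ValueError("Initial guess is outside of provided bounds")
ValueError: Initial guess is outside of provided bounds
```

The cone was fed. The error came only from the fit, which had no points left on a pile inside the jar, so I'll take the pictures again.

Run:
```python
from h import *
c=cams.capture("side");c2=cams.capture("top")
cv2.imwrite("pics/c5.png",np.vstack([np.hstack([cv2.resize(c["image"][130:280,220:420],(400,300)),cv2.resize(c2["image"][150:350,130:390],(400,300))]),np.hstack([cv2.resize(c["image"],(400,300)),cv2.resize(c2["image"],(400,300))])]))
q,cc=disc(c2,.044,.052,.425,.098,.07);print("lid",cc); q,cc=disc(c2,.07,.085,.425,.098,.07);print("knob",cc)
P=cloud(c2);m=hsv(c2,(5,60,30),(25,255,255))&(np.hypot(P[...,0]-JX,P[...,1]-JY)<.07);print("max z in jar",np.sort(P[m][:,2])[-5:])
```

```text
lid ((0.42599907517433167, 0.09987053275108337), 0.04301811754703522)
knob ((0.4262324571609497, 0.09945546835660934), 0.012679634615778923)
max z in jar [0.24468728 0.24491467 0.24514739 0.2452577  0.24590095]
```

View pics/c5.png

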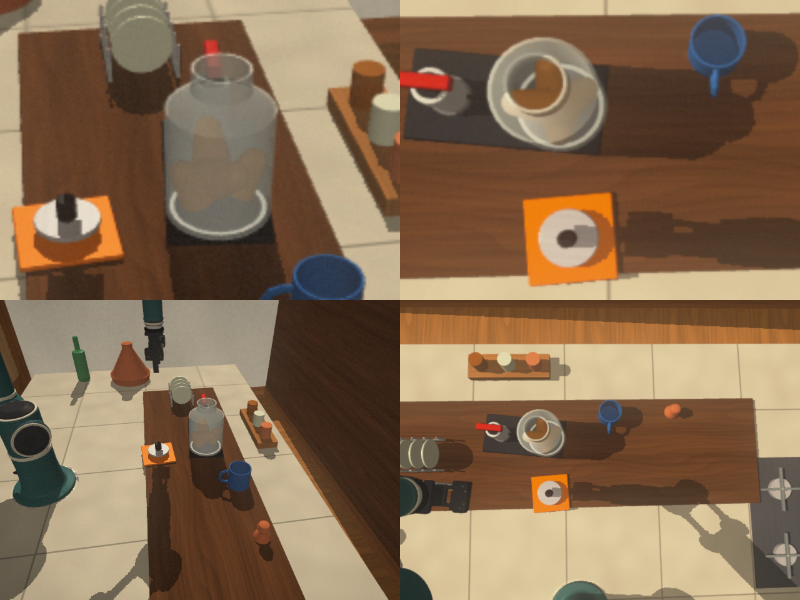

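The fourth cone stands upright on the other three. Its top is near the shoulder (crop (210,115)), well below the rim, so the lid plug is clear. No cones are left on the plank. Now the lid goes back on.

Run:
```python
from h import *
manip.set_gripper(.07)
go(.4249,.0985,.2,TH); lin(.4249,.0985,.0545,.12)
manip.set_gripper(0,25); st("grip")
lin(.4249,.0985,.36,.2); go(JX,JY,.36,TH); lin(JX,JY,.285,.15); manip.dwell(.3); st("over")
for z in (.272,.264,.259,.2568):
    lin(JX,JY,z,.04); s=st(z)
    if s["contact_force"][2]>10: print("STOP");break
else:
    manip.set_gripper(.07); st("rel"); lin(JX,JY,.36,.2)
    go(.45,.33,.3,TH)
c=cams.capture("side");c2=cams.capture("top")
for n,k in(("side",c),("top",c2)):
    for z0,z1 in((.243,.256),(.272,.286)):
        q,cc=disc(k,z0,z1,JX,JY,.07)
        if len(q)>8:
            A=np.c_[q[:,:2]-[JX,JY],np.ones(len(q))];f=np.linalg.lstsq(A,q[:,2],rcond=None)[0]
            print(n,z0,len(q),np.median(q,0).round(4),cc,"tilt",f.round(4))
cv2.imwrite("pics/c6.png",np.hstack([cv2.resize(c["image"][130:280,220:420],(400,300)),cv2.resize(c2["image"][150:350,80:340],(390,300))]))
```

```text
grip t 58.1 tcp [0.4249 0.0985 0.0545] F [-0.2 -0.5  0.3] w 0.0253 gf 25.0
over t 61.5 tcp [0.6234 0.1117 0.2862] F [ 0.   0.1 -1.1] w 0.0252 gf 25.0
0.272 t 62.0 tcp [0.6225 0.1116 0.2712] F [ 0.6  0.9 -1.8] w 0.0253 gf 25.0
0.264 t 62.3 tcp [0.6225 0.1115 0.2635] F [-0.3  0.2 -1.6] w 0.025 gf 25.0
0.259 t 62.6 tcp [0.6225 0.1116 0.2585] F [-0.4  0.4 -1.2] w 0.0253 gf 25.0
0.2568 t 62.9 tcp [0.6228 0.1116 0.2568] F [ 0.1 -0.1 -1.3] w 0.0255 gf 25.0
rel t 63.6 tcp [0.6228 0.1116 0.2568] F [0.3 0.2 0. ] w 0.0702 gf 0.0
side 0.243 475 [0.6183 0.0966 0.2489] ((0.6237818598747253, 0.10772989690303802), 0.04529937729239464) tilt [0.0062 0.0198 0.249 ]
side 0.272 67 [0.6226 0.1029 0.2778] ((0.6233991980552673, 0.10727926343679428), 0.013913596048951149) tilt [-0.0097  0.1459  0.2783]
top 0.243 1568 [0.6214 0.1098 0.2503] ((0.6237179636955261, 0.11267129331827164), 0.0430617555975914) tilt [-0.0004  0.0015  0.2503]
top 0.272 177 [0.6234 0.1113 0.2801] ((0.6237657070159912, 0.11245658993721008), 0.01306133158504963) tilt [0.0217 0.0603 0.2799]
```

View pics/c6.png

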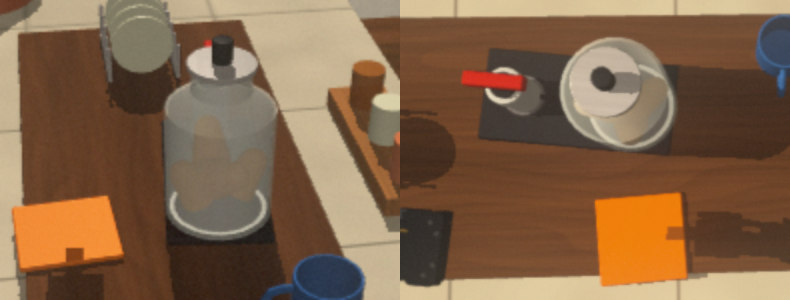

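The lid is seated flat: the disc top is level at z=0.2503, as expected, and its knob is at (223,50) in the left crop. Now the pump, first pull.

```bash
cat >> h.py <<'E'
BX,BY,BZ=.6403,.2693,.148
def barz():
    c=cams.capture("top");P=cloud(c)
    m=(hsv(c,(0,150,60),(6,255,255))|hsv(c,(172,150,60),(180,255,255)))&(P[...,2]>.155)&(np.hypot(P[...,0]-BX,P[...,1]-BY)<.06)
    return np.round(np.median(P[m],0),4) if m.sum()>10 else None
def pull():
    manip.set_gripper(0,50);st("grip")
    lin(BX,BY,BZ+.046,.06)
    for d in (.048,.0495,.051,.0525,.054):
        lin(BX,BY,BZ+d,.03);s=st(d)
        if s["contact_force"][2]<-25: break
    manip.dwell(.2);print("bar up",barz())
    lin(BX,BY,BZ+.001,.08);s=st("home"); manip.set_gripper(.05);manip.dwell(1.0);st("let go");print("bar",barz())
E
python3 - <<'E'
from h import *
print(barz())
go(BX,BY,.3,TH-np.pi/2);manip.set_gripper(.05)
lin(BX,BY,BZ,.12);st("at bar")
pull()
E
```

```text
[0.64   0.2697 0.1769]
at bar t 68.7 tcp [0.6411 0.2696 0.1493] F [-0.5 -0.2  0.4] w 0.0499 gf 0.0
grip t 69.2 tcp [0.642  0.2692 0.1483] F [ 5.5  0.9 -1.6] w 0.0194 gf 50.0
0.048 t 70.4 tcp [0.6419 0.2692 0.1941] F [ 9.   1.5 -9.4] w 0.0193 gf 50.0
0.0495 t 70.7 tcp [0.6419 0.2692 0.1955] F [  9.4   1.6 -10.3] w 0.0195 gf 50.0
0.051 t 70.9 tcp [0.6419 0.2692 0.197 ] F [ 8.9  2.  -9.6] w 0.0193 gf 50.0
0.0525 t 71.2 tcp [0.6419 0.2691 0.1983] F [  8.4   0.6 -10.3] w 0.0196 gf 50.0
0.054 t 71.4 tcp [0.6419 0.2691 0.1985] F [ 11.1   2.7 -14.6] w 0.0193 gf 50.0
bar up [0.6372 0.2474 0.2272]
home t 72.5 tcp [0.6419 0.2692 0.1484] F [ 6.8  0.4 -5.2] w 0.0193 gf 50.0
let go t 74.1 tcp [0.6403 0.2693 0.149 ] F [-1.1 -0.3 -0.1] w 0.0502 gf 0.0
bar [0.6364 0.248  0.1769]
```

The first pull raised the bar 50 mm to its stop, and it went back home. The bar sits 1.7 mm further along x than I measured, so I'll correct for that and pull again.

```bash
sed -i 's/BX,BY,BZ=.6403/BX,BY,BZ=.6420/; s/.0525,.054)/.0525,.054,.055)/' h.py
python3 - <<'E'
from h import *
lin(BX,BY,BZ,.1)
pull()
lin(BX,BY,.33,.15); go(.45,.33,.3,TH); manip.dwell(.5); print(barz())
c=cams.capture("side");c2=cams.capture("top")
q,cc=disc(c2,.243,.256,JX,JY,.07);A=np.c_[q[:,:2]-[JX,JY],np.ones(len(q))];print("disc",cc,np.linalg.lstsq(A,q[:,2],rcond=None)[0].round(4));st()
cv2.imwrite("pics/c7.png",np.hstack([cv2.resize(c["image"],(400,300)),cv2.resize(c2["image"],(400,300))]))
E
```

```text
grip t 75.0 tcp [0.642  0.2693 0.148 ] F [ 0.  -0.7  1. ] w 0.019 gf 50.0
0.048 t 76.1 tcp [0.6419 0.2693 0.1956] F [ 3.8  1.8 -9.1] w 0.0195 gf 50.0
0.0495 t 76.4 tcp [0.6419 0.2693 0.1973] F [ 4.7  1.8 -9.8] w 0.0195 gf 50.0
0.051 t 76.6 tcp [0.6419 0.2693 0.1981] F [  5.2   2.5 -12.3] w 0.0194 gf 50.0
0.0525 t 76.9 tcp [0.6418 0.2693 0.1982] F [  8.5   3.2 -16.5] w 0.0194 gf 50.0
0.054 t 77.1 tcp [0.6418 0.2692 0.1982] F [  8.9   3.3 -22.7] w 0.0192 gf 50.0
0.055 t 77.4 tcp [0.6418 0.2692 0.1982] F [ 11.    3.8 -25.3] w 0.0194 gf 50.0
bar up [0.6373 0.2469 0.2268]
home t 78.4 tcp [0.642  0.2693 0.149 ] F [ 1.8  1.3 -4.9] w 0.0194 gf 50.0
let go t 80.1 tcp [0.642  0.2693 0.149 ] F [0.4 0.2 0.9] w 0.0496 gf 0.0
bar [0.6366 0.248  0.1769]
[0.6402 0.2698 0.177 ]
disc ((0.6237100958824158, 0.11257058382034302), 0.042935002595186234) [0.0035 0.0024 0.2502]
 t 83.3 tcp [0.45 0.33 0.3 ] F [0.3 0.1 0.3] w 0.0501 gf 0.0
```

View pics/c7.png

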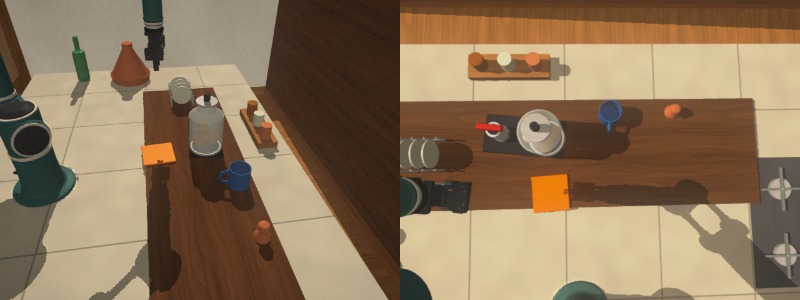

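The picture shows the lid on flat at (207,100), the handle home at (488,127), the mug and finial where they were, and the plank clear. Both pulls ended at the same height, at the stop.

```bash
python3 -c "
from cell import order
print(order.close_job())"
```

```text
the job is handed in; nothing more can be done
None
```

The job is done and handed in: all four sugar cones present are in the jar, the lid is back on flat, and the pump was pulled to its stop twice and went fully home each time; the mug and spare knob were left alone.

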